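# Hold a film spool up to the light

### The job

Lift the loose cap off the screwed-down canister by its knob and set it down, without dropping it, standing upright on the bare worktop clear of the canister. Then draw the empty film spool up out of the canister by its spindle, tip it about 45 degrees over so that the light falls on its flanges, and keep it raised like that, steady, with its foot at least 15 cm above the worktop and touching nothing but the gripper; finish while still holding it. Leave the plain canister, the dish, the eyecup and the filter ring where they are.

Things in the scene. Friction and masses are not known exactly. Their poses are not given: they have to be found in the camera images.
- canister: Fixed grey aluminium canister, the spool's holder, 88 mm across, screwed to the worktop by a flange 112 mm across, 4 mm thick. Shoulder at 60 mm height; a neck 76 mm across rises to the mouth at 70 mm. Round bore 64 mm wide, floor at 8 mm. Origin: centre of underside. Stands left or right in the work area, the plain canister on the other side.
- cap: Loose aluminium cap, an inverted cup 88 mm across, 58 mm high (inside 81 mm wide, 53 mm deep) with a knob on top, about 140 g. It stands on the canister's shoulder around the neck and hides the spool; only its weight holds it. Lift it 65 mm or more straight up to clear the spindle. Origin: centre of its open lower rim, z up to the knob.
- cap_knob (a point): The grip point of the cap's black knob, on the cap's axis 81 mm above its lower rim (23 mm above the cap's flat top). The knob is a round button 22 mm across from 66 to 94 mm above the lower rim, on a thinner 14 mm stem.
- spool: Empty film spool standing loose and upright in the bore (3 mm play, foot at 8 mm height), about 90 g. Two flanges 58 mm across, 3 mm thick, undersides at 0 and 45 mm; black core; round steel spindle 16 mm across, its end 100 mm above the foot, so 38 mm above the mouth. Origin: centre of the foot (underside of the lower flange), z along the spindle.
- spool_grip (a point): Place to grip the spool's spindle: on its axis, 87 mm above the foot (25 mm above the canister's mouth while it stands there).
- plain_can: Bystander: closed grey aluminium canister without a knob, 92 mm across at its flat top, 118 mm high, loose, 500 g. Origin: centre of its underside.
- dish: Bystander: white porcelain lens dish, a shallow bowl 110 mm across and 28 mm high, loose, beyond the canisters. Origin: centre of its underside.
- eyecup: Bystander: black rubber eyecup, a flared ring 52 mm across and 30 mm high, loose, beyond the canisters. Origin: centre of its underside.
- filter_ring: Bystander: blue anodised filter ring 72 mm across and 8 mm high, lying loose beyond the canisters, between dish and eyecup. Origin: centre of its underside.
Not all that is in view belongs to the job. Leave any blue look-alike of the cap alone.

How it is judged:
By the outcome, as a careful person would: the job done as asked, in the order asked, and still so for the second after the job is handed in, while the arm keeps its last pose, push and grip.
It also fails if it takes over 54 s, if anything falls off the work surface, if the arm or the gripper's body presses on something with over 40 N, if the wrist force passes 120 N, or if a joint passes its speed limit or range.

### The arm

A 7-joint arm with a two-finger parallel gripper is mounted at the origin on the work surface. World frame = base frame: x ahead of the robot, y to its left, z up, the work surface at z = 0. Lengths are in m, angles in degrees, forces in N, time in s.
With the tool pointing down it reaches from about 0.35 to 0.9 m from the base axis. Payload 8.1 kg.
Tool frame: the origin (TCP) lies on the centre line of the jaws, within the pads' length; the fingertips stand bot.finger_overhang ahead of it and the grasp point (between the pads) lies 5 mm behind it (bot.finger_overhang is the distance from the TCP to the fingertips, in m); z points along the fingers, y is the direction in which the jaws open and shut (so a half turn about z gives the same grasp; the last joint's range is limited). The gripper opens to 85 mm and grips with 20 to 120 N. Pads are 22 mm wide; open, the fingers measure 114 mm over their backs; the gripper's body (76 mm by 85 mm) begins 54 mm behind the grasp point. The pads swing forward as they close: fully open they stand 13 mm farther back than shut.
Start: joints at [61.788, 24.895, 1.432, 90.138, -0.665, 64.973, -4.303], TCP at [0.237, -0.578, 0.245] pointing down, gripper open.
Joint ranges: [-149.89, 149.89], [-25.12, 119.58], [-72.63, 75.52], [4.76, 147.25], [-75.54, 255.54], [6.69, 114.76], [-157.13, 157.13]. Speed limits (degrees/s): [127.2, 127.2, 172.46, 172.46, 180, 180, 180].

### API

Orientations are given as [roll, pitch, yaw] about the fixed x, y, z axes, in that order (R = Rz(yaw) Ry(pitch) Rx(roll)).
In Python, from plant import sensors, read_camera, bot, boxes_of, trace, tip_of gives the robot as it stands.
- The arm moves only by the tool drive_tool, never from a script. Its argument "series" is a list of rows, each a list of 7 numbers: the turn, a rotation vector about the tool's x, y, z in units of 5 degrees (1.0 is 5 degrees), then the shift along the tool's x, y, z in m, then the closure, from 0 (fully open) to 1 (shut). In form: [[ax, ay, az, dx, dy, dz, fingers], ...]. A call has 1 to 8 rows; each row shifts and turns the commanded pose from where the row before left it, along the tool's axes as they then stand; what a row does not reach is not made up. A row lasts 1/12 s, in which the tool goes at most 41.7 mm and 7.16 degrees, less where a joint would pass 70% of its speed; a pose out of reach is approached as far as the arm can. A call is refused whole if a number of a shift passes 0.0417 or a number of a turn 1, either way. A call with a gripper value outside its range is refused whole. The fingers move at their own pace and stop on an object; "grip_force" is the grip in N (left out, the last holds). Time passes only in rows, so rows that do not move let the fingers close. It gives the time, the measured TCP pose, the force and the opening at its end, in the units of the state.
- sensors.sense(): the state, without advancing time (a new reading comes with each control period).
- read_camera(name): name is "side" or "top" or "wrist"; returns a dict with "image" (420x560x3 uint8, red, green, blue), "range_z" (420x560 float32, m along the optical axis (not along the pixel's ray), 0 where there is no reading), "fx", "fy", "cx", "cy" (pixels), "camera_from_world" (4x4, takes a point from world to camera coordinates). Camera axes: x right, y up, looking along -z (the intrinsics and any distortion apply to the point x, -y, -z); pixel columns grow to the right and rows downward; lengths in m; the calibration is good to about 2 mm. A picture is of the moment at which its call begins.
- bot.sign_off(): hands the job in, once; it reports no verdict.
Trained networks look in a picture, given as the dict that the camera call returned (one of the last four; its "shot" number tells which), for a name from the list of things; names that differ only in an ending like _2 or _b are one class to them, and where a whole thing is asked for, a point or a joint stands for the part that bears it (a point fixed in the world has none). Each returns a list of dicts, best first, with "p" (0 to 1); they miss things now and then, are a little off and sometimes report something else, mostly with a low value. They report only what shows in the picture. A call takes as long as a camera call. They do not tell look-alikes from the thing itself.
- boxes_of(name, picture): "pixel" ([column, row] in pixels, amid what is visible of it).
- trace(name, picture): "region" (420x560 bool, what is visible of it) and "pixel" ([column, row] in pixels, amid what is visible of it).
- tip_of(name, picture): "pixel" ([column, row] in pixels: a listed point, or the origin of a listed thing).
The state is a dict: "t": time; "qpos": joint angles; "joint_velocities": joint speeds; "effort": joint torques, N m; "position": TCP position; "tool_rot": TCP orientation; "force": force on the tool from outside, world axes, zero at the start; "wrist_torque": the same for the moment, N m; "width": finger opening in m.
Only numpy, scipy, OpenCV 4.12 (cv2) and the standard library are available. Lean on these libraries where they do the work, as an engineer would, in place of code of your own. Each camera call takes 0.05 s, during which the arm holds its last target. There are 200 camera calls.

## Working session

There is one attempt and no reset: what is moved stays moved. The work goes in short steps, Python scripts to look and compute and a tool call to move; the robot and the scene stay as the last step left them, time stands still between calls to the robot, and variables do not carry over. Pictures are saved under pics/ and viewed, about 8 in all and at most 12, crops included, and the job is handed in when it is done.

Besides the shell and the picture viewer there is one more tool, called after "Request:" as a command line: name --pt "numbers of a row" for each row, then --argument value for the rest. drive_tool: Moves the arm, as the interface text tells. Its arguments: {"type":"object","properties":{"series":{"type":"array"},"grip_force":{"type":"number"}},"required":["series"]}

```bash
mkdir -p pics; ls
cat > h.py <<'E'
import numpy as np, cv2
from plant import sensors, read_camera, bot, boxes_of, trace, tip_of
def world(p,c,r,depth=None):
    c,r=float(c),float(r)
    d=depth if depth else float(np.median(p["range_z"][int(r)-1:int(r)+2,int(c)-1:int(c)+2]))
    v=np.array([(c-p["cx"])/p["fx"]*d,-(r-p["cy"])/p["fy"]*d,-d,1])
    return (np.linalg.inv(p["camera_from_world"])@v)[:3]
def cloud(p):
    d=p["range_z"];R,C=np.mgrid[:d.shape[0],:d.shape[1]]
    v=np.stack([(C-p["cx"])/p["fx"]*d,-(R-p["cy"])/p["fy"]*d,-d,np.ones_like(d)],-1)
    w=(v@np.linalg.inv(p["camera_from_world"]).T)[...,:3]; w[d==0]=np.nan
    return w
def save(p,n): cv2.imwrite("pics/"+n,p["image"][:,:,::-1])
E
python3 - <<'E'
from h import *
s=sensors.sense();print(s, bot.finger_overhang)
for n in ["top","side"]:
    p=read_camera(n);save(p,n+"1.png");print(n,[k for k in p])
    for o in ["cap","cap_knob","canister","plain_can","dish","eyecup","filter_ring"]:
        f=tip_of if o=="cap_knob" else boxes_of
        for q in f(o,p)[:3]:
            print(o,round(q["p"],2),np.round(q["pixel"]),np.round(world(p,*q["pixel"]),3))
E
```

```text
pics
{'t': 0.0, 'qpos': array([61.78699852, 24.93607238,  1.43182589, 90.18883225, -0.66699889,
       64.97368415, -4.30417476]), 'joint_velocities': array([-0.09410096, -0.01288352,  0.01305069,  0.08638018,  0.09782744,
       -0.002744  ,  0.03902572]), 'effort': array([ 1.19195160e-03, -6.70476651e+01,  1.02609158e+00, -3.16215813e+01,
        1.57966447e-02,  1.23917000e-02,  4.23977576e-05]), 'position': array([ 0.23727644, -0.57768566,  0.24453207]), 'tool_rot': array([-1.79909973e+02,  6.46169990e-03,  2.23273090e+01]), 'force': array([ 0.25258807, -0.30128522, -0.99268173]), 'wrist_torque': array([-0.03821813, -0.04026995,  0.01357789]), 'width': 0.08548907410820912} 0.014
top ['image', 'range_z', 'fx', 'fy', 'cx', 'cy', 'camera_from_world', 'shot']
cap 0.96 [229. 320.] [0.312 0.186 0.092]
cap 0.84 [136. 246.] [0.462 0.39  0.079]
cap 0.79 [152. 312.] [0.321 0.357 0.057]
cap_knob 0.91 [229. 323.] [0.306 0.186 0.093]
cap_knob 0.86 [128. 244.] [0.464 0.403 0.093]
cap_knob 0.84 [201. 247.] [0.461 0.237 0.154]
canister 0.97 [229. 250.] [0.457 0.193 0.077]
plain_can 0.87 [391. 251.] [ 0.458 -0.143  0.118]
dish 0.97 [242. 126.] [0.748 0.177 0.005]
eyecup 0.53 [405. 138.] [ 0.725 -0.205 -0.   ]
filter_ring 0.72 [320. 157.] [ 0.676 -0.007  0.003]
side ['image', 'range_z', 'fx', 'fy', 'cx', 'cy', 'camera_from_world', 'shot']
cap 0.86 [308. 360.] [0.313 0.387 0.059]
cap 0.69 [235. 343.] [0.451 0.422 0.058]
cap 0.67 [352. 259.] [0.339 0.092 0.058]
cap_knob 0.86 [278. 252.] [0.455 0.247 0.151]
cap_knob 0.71 [311. 344.] [0.314 0.377 0.094]
cap_knob 0.62 [353. 244.] [0.346 0.077 0.091]
canister 0.61 [277. 301.] [0.441 0.277 0.038]
canister 0.36 [196. 237.] [0.756 0.161 0.004]
plain_can 0.71 [340. 193.] [ 0.455 -0.109  0.089]
eyecup 0.54 [338. 191.] [ 0.461 -0.107  0.096]
filter_ring 0.65 [244. 209.] [ 0.715 -0.012  0.003]
```

View pics/top1.png

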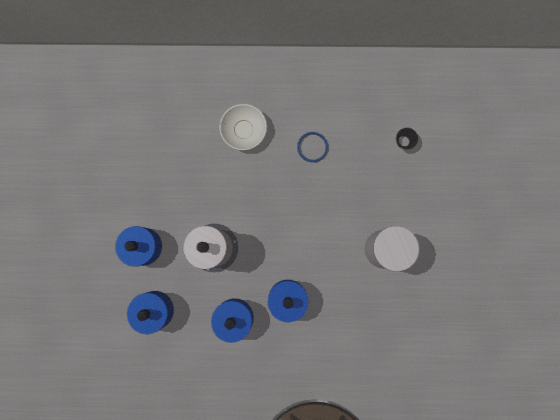

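View pics/side1.png

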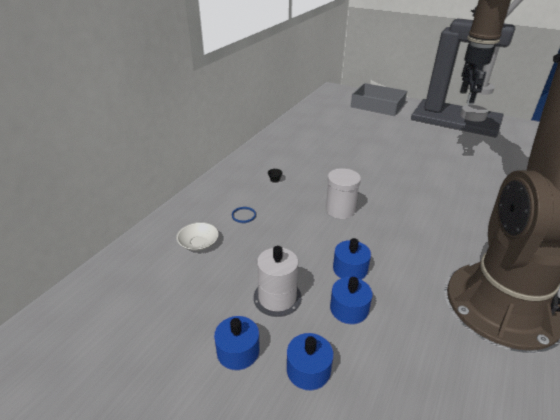

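The real cap is the silver one, with its knob at top (203,247) and side (278,252), on the flanged canister. The knobbed look-alikes in the top view are all blue: (136,246), (150,313), (232,321) and (288,300). The plain can is at (396,249). I'll check the choice in a crop and measure the axis.

Run:
```python
from h import *
from scipy.optimize import least_squares
p=read_camera("top");w=cloud(p)
def circ(m):
    P=w[m][:,:2]
    hull=cv2.convexHull(P.astype(np.float32));return cv2.minEnclosingCircle(hull),m.sum()
near=np.hypot(w[...,0]-.46,w[...,1]-.237)<.075
for lo,hi in [(.11,.125),(.14,.165),(.002,.007)]:
    m=near&(w[...,2]>lo)&(w[...,2]<hi)
    print(lo,circ(m),np.median(w[m],0))
for q in boxes_of("dish",p)[:1]+boxes_of("filter_ring",p)[:1]: print(q["pixel"])
for nm,c in dict(b1=(.346,.075),b2=(.306,.186),b3=(.325,.36),b4=(.463,.4),plain=(.455,-.14)).items():
    m=(np.hypot(w[...,0]-c[0],w[...,1]-c[1])<.08)&(w[...,2]>.05); print(nm,np.round(np.nanmedian(w[m],0),3))
s=read_camera("side");ws=cloud(s)
near=np.hypot(ws[...,0]-.46,ws[...,1]-.237)<.075
m=near&(ws[...,2]>.135)&(ws[...,2]<.17);print("side knob",np.median(ws[m],0),m.sum())
for q in tip_of("cap_knob",p)[:4]: print(q["p"],q["pixel"])
for pp,bx in [(p,(203,247)),(s,(278,272))]: 
    pass
A=cv2.resize(p["image"][190:310,140:260],(400,400));B=cv2.resize(s["image"][220:340,218:338],(400,400))
cv2.imwrite("pics/crop1.png",np.hstack([A,B])[:,:,::-1])
```

```text
0.11 (((0.46074631810188293, 0.2376350462436676), 0.04418440908193588), np.int64(1341)) [0.46061407 0.23558612 0.11774091]
0.14 (((0.4608366787433624, 0.2375396192073822), 0.010719935409724712), np.int64(102)) [0.46057559 0.23642333 0.15311421]
0.002 (((0.460135281085968, 0.2367975413799286), 0.07478892058134079), np.int64(482)) [0.46096763 0.20898439 0.0035826 ]
[243.9, 127.8]
[326.5, 144.9]
b1 [0.348 0.067 0.058]
b2 [0.306 0.185 0.058]
b3 [0.32  0.365 0.058]
b4 [0.462 0.397 0.058]
plain [ 0.464 -0.148  0.117]
side knob [0.45786434 0.24452489 0.15187659] 115
0.94 [198.4, 245.1]
0.8 [140.5, 317.1]
0.69 [129.7, 242.6]
0.65 [227.4, 324.1]
```

View pics/crop1.png

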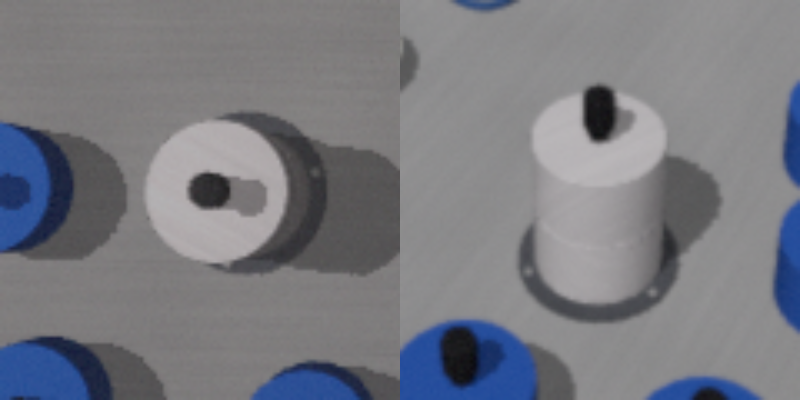

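The crop confirms it: a silver cap with a black knob on the flanged canister, its axis at (0.4607, 0.2376). The heights match too: cap top 0.118, knob top 0.154. I'm swinging the arm over now.

Request:
drive_tool --pt "0 0 -0.7 0.036 -0.003 0 0" --pt "0 0 -0.7 0.038 -0.003 0 0" --pt "0 0 -0.7 0.038 -0.004 0 0" --pt "0 0 -0.7 0.037 -0.004 0 0" --pt "0 0 -0.7 0.037 -0.004 0 0" --pt "0 0 -0.7 0.037 -0.004 0 0" --pt "0 0 -0.7 0.037 -0.004 0 0" --pt "0 0 -0.7 0.036 -0.004 0 0" --grip_force 50

```text
t: 1.72
position: [0.4632, -0.3863, 0.2454]
tool_rot: [180.0, -0.0, 50.5]
force: [0.7, -0.1, 0.0]
width: 0.0851
```

Request:
drive_tool --pt "0 0 -0.7 0.036 -0.004 0 0" --pt "0 0 -0.7 0.036 -0.004 0 0" --pt "0 0 -0.7 0.036 -0.004 0 0" --pt "0 0 -0.7 0.035 -0.004 0 0" --pt "0 0 -0.7 0.035 -0.004 0 0" --pt "0 0 -0.7 0.035 -0.004 0 0" --pt "0 0 -0.7 0.035 -0.004 0 0" --pt "0 0 -0.7 0.034 -0.004 0 0"

```text
t: 2.38
position: [0.5634, -0.1237, 0.2454]
tool_rot: [180.0, -0.0, 78.5]
force: [-0.5, -0.0, 1.1]
width: 0.0852
```

Request:
drive_tool --pt "0 0 -0.7 0.034 -0.005 0 0" --pt "0 0 -0.7 0.034 -0.005 0 0" --pt "0 0 -0.7 0.034 -0.005 0 0" --pt "0 0 -0.7 0.034 -0.005 0 0" --pt "0 0 -0.7 0.034 -0.005 0 0" --pt "0 0 -0.7 0.033 -0.005 0 0" --pt "0 0 -0.7 0.033 -0.005 0 0" --pt "0 0 -0.7 0.033 -0.005 0 0"

```text
t: 3.05
position: [0.5207, 0.142, 0.2454]
tool_rot: [180.0, 0.0, 106.5]
force: [1.1, 0.2, -0.5]
width: 0.0853
```

```bash
cat >> h.py <<'E'
def go(target,q=None):
    from scipy.spatial.transform import Rotation as R
    s=sensors.sense();M=R.from_euler("xyz",s["tool_rot"],degrees=True)
    print("t",round(s["t"],2),"pos",np.round(s["position"],4),"rot",np.round(s["tool_rot"],2),"w",s["width"],"tool shift",np.round(M.inv().apply(np.array(target)-s["position"]),4),"force",np.round(s["force"],1))
E
python3 -c "
from h import *
go([.4607,.2376,.22])"
```

```text
t 3.05 pos [0.5207 0.142  0.2454] rot [179.97   0.   106.5 ] w 0.08527752265519462 tool shift [ 0.1087 -0.0304  0.0254] force [ 1.1  0.2 -0.5]
```

Request:
drive_tool --pt "0 0 0 0.0272 -0.0076 0.003 0" --pt "0 0 0 0.0272 -0.0076 0.003 0" --pt "0 0 0 0.0272 -0.0076 0.003 0" --pt "0 0 0 0.0272 -0.0076 0.003 0" --pt "0 0 -0.8 0 0 0 0" --pt "0 0 -0.8 0 0 0 0" --pt "0 0 -0.5 0 0 0 0" --pt "0 0 0 0 0 0 0"

```text
t: 3.72
position: [0.4612, 0.2364, 0.2333]
tool_rot: [180.0, 0.0, 117.0]
force: [0.1, -0.6, -1.0]
width: 0.0855
```

Run:
```python
from h import *
go([.4607,.2376,.136])
p=read_camera("wrist");w=cloud(p);save(p,"wrist1.png")
near=np.hypot(w[...,0]-.46,w[...,1]-.237)<.06
for lo,hi in [(.110,.124),(.145,.16)]:
    m=near&(w[...,2]>lo)&(w[...,2]<hi)
    if m.sum()>20: print(lo,cv2.minEnclosingCircle(cv2.convexHull(w[m][:,:2].astype(np.float32))),np.median(w[m],0),m.sum())
```

```text
t 3.72 pos [0.4612 0.2364 0.2333] rot [1.8000e+02 1.0000e-02 1.1696e+02] w 0.0854854985267423 tool shift [0.0013 0.0001 0.0973] force [ 0.1 -0.6 -1. ]
0.11 ((0.4623711109161377, 0.23727259039878845), 0.04417861998081207) [0.45841044 0.24335274 0.11881414] 10091
0.145 ((0.46209004521369934, 0.2376411259174347), 0.01111910305917263) [0.46129937 0.23900166 0.15443618] 963
```

Request:
drive_tool --pt "0 0 0 0.001 0.0003 0.02 0" --pt "0 0 0 0 0 0.02 0" --pt "0 0 0 0 0 0.02 0" --pt "0 0 0 0 0 0.018 0" --pt "0 0 0 0 0 0.012 0" --pt "0 0 0 0 0 0.006 0" --pt "0 0 0 0 0 0 0.3" --pt "0 0 0 0 0 0 0.6" --grip_force 50

```text
t: 4.43
position: [0.4612, 0.2374, 0.1376]
tool_rot: [180.0, -0.0, 116.8]
force: [-1.3, -0.2, 1.2]
width: 0.0636
```

Request:
drive_tool --pt "0 0 0 0 0 0 0.8" --pt "0 0 0 0 0 0 1" --pt "0 0 0 0 0 0 1" --pt "0 0 0 0 0 0 1" --pt "0 0 0 0 0 0 1" --pt "0 0 0 0 0 0 1"

```text
t: 4.93
position: [0.4616, 0.2376, 0.138]
tool_rot: [179.9, 0.0, 116.8]
force: [0.0, -0.1, 5.9]
width: 0.0204
```

Request:
drive_tool --pt "0 0 0 0 0 -0.005 1" --pt "0 0 0 0 0 -0.01 1" --pt "0 0 0 0 0 -0.015 1" --pt "0 0 0 0 0 -0.018 1" --pt "0 0 0 0 0 -0.018 1" --pt "0 0 0 0 0 -0.018 1" --pt "0 0 0 0 0 -0.014 1" --pt "0 0 0 0 0 -0.008 1"

```text
t: 5.6
position: [0.4613, 0.2377, 0.2456]
tool_rot: [179.9, -0.0, 116.8]
force: [-0.3, 0.3, -0.5]
width: 0.0205
```

Run:
```python
from h import *
go([.53,.05,.25])
p=read_camera("side");save(p,"side2.png")
```

```text
t 5.6 pos [0.4613 0.2377 0.2456] rot [179.89  -0.   116.84] w 0.020537694084091045 tool shift [-0.1986 -0.0234 -0.0045] force [-0.3  0.3 -0.5]
```

View pics/side2.png

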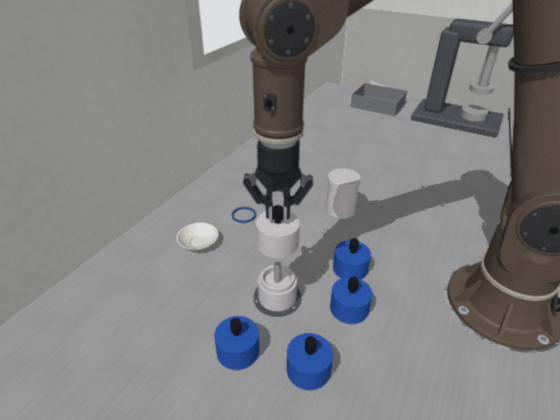

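The cap hangs level in the jaws at (278,235) and the spindle stands clear below at (278,270). I'm carrying it to open worktop around (0.53, 0.05).

Request:
drive_tool --pt "0 0 0 -0.012 -0.001 0 1" --pt "0 0 0 -0.025 -0.003 0 1" --pt "0 0 0 -0.03 -0.004 0 1" --pt "0 0 0 -0.035 -0.004 0 1" --pt "0 0 0 -0.035 -0.004 0 1" --pt "0 0 0 -0.03 -0.004 0 1" --pt "0 0 0 -0.02 -0.002 0 1" --pt "0 0 0 -0.011 -0.001 0 1"

```text
t: 6.32
position: [0.5303, 0.0466, 0.2425]
tool_rot: [-179.9, 0.0, 116.6]
force: [0.3, 0.1, -1.4]
width: 0.0203
```

Request:
drive_tool --pt "0 0 0 0 0 0.01 1" --pt "0 0 0 0 0 0.02 1" --pt "0 0 0 0 0 0.025 1" --pt "0 0 0 0 0 0.025 1" --pt "0 0 0 0 0 0.025 1" --pt "0 0 0 0 0 0.022 1" --pt "0 0 0 0 0 0.015 1" --pt "0 0 0 0 0 0.01 1"

```text
t: 6.98
position: [0.5279, 0.0523, 0.0889]
tool_rot: [-179.9, -0.1, 117.0]
force: [0.4, 0.5, -1.5]
width: 0.0208
```

Run:
```python
from h import *
go([.53,.05,.078])
p=read_camera("side");save(p,"side3.png")
```

```text
t 6.98 pos [0.5279 0.0523 0.0889] rot [-1.7985e+02 -1.3000e-01  1.1698e+02] w 0.020826843628888606 tool shift [-0.003   0.0008  0.0109] force [ 0.4  0.5 -1.5]
```

View pics/side3.png

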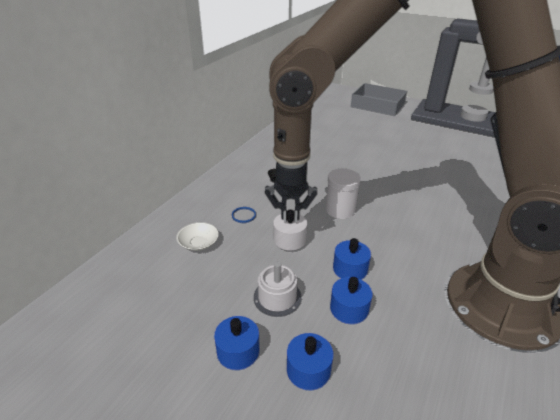

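The cap is about 11 mm above bare worktop at (290,232), with nothing around it. I'll lower it gently.

Request:
drive_tool --pt "0 0 0 0 0 0.002 1" --pt "0 0 0 0 0 0.002 1" --pt "0 0 0 0 0 0.002 1" --pt "0 0 0 0 0 0.001 1" --pt "0 0 0 0 0 0.001 1" --pt "0 0 0 0 0 0.001 1" --pt "0 0 0 0 0 0 1"

```text
t: 7.62
position: [0.53, 0.0501, 0.0824]
tool_rot: [180.0, 0.0, 116.8]
force: [0.1, 0.9, -1.6]
width: 0.0204
```

Request:
drive_tool --pt "0 0 0 0 0 0.001 1" --pt "0 0 0 0 0 0.001 1" --pt "0 0 0 0 0 0.001 1" --pt "0 0 0 0 0 0 1"

```text
t: 7.95
position: [0.5298, 0.0502, 0.0791]
tool_rot: [-180.0, -0.0, 116.8]
force: [0.0, -0.3, -1.4]
width: 0.0207
```

Request:
drive_tool --pt "0 0 0 0 0 0.001 1" --pt "0 0 0 0 0 0.0007 1" --pt "0 0 0 0 0 0 1" --pt "0 0 0 0 0 0 1"

```text
t: 8.28
position: [0.5302, 0.0504, 0.078]
tool_rot: [180.0, 0.0, 116.8]
force: [-2.6, -0.8, 4.5]
width: 0.0208
```

Contact: the vertical force rose by about 6 N. Releasing.

Request:
drive_tool --pt "0 0 0 0 0 0 0.7" --pt "0 0 0 0 0 0 0.5" --pt "0 0 0 0 0 0 0.3" --pt "0 0 0 0 0 0 0.1" --pt "0 0 0 0 0 0 0" --pt "0 0 0 0 0 0 0" --pt "0 0 0 0 0 -0.003 0" --pt "0 0 0 0 0 -0.01 0"

```text
t: 8.95
position: [0.529, 0.05, 0.0899]
tool_rot: [-179.9, -0.0, 116.8]
force: [-0.5, -0.1, 0.7]
width: 0.0854
```

Request:
drive_tool --pt "0 0 0 0 0 -0.015 0" --pt "0 0 0 0 0 -0.02 0" --pt "0 0 0 0 0 -0.025 0" --pt "0 0 0 0 0 -0.025 0" --pt "0 0 0 0 0 -0.025 0" --pt "0 0 0 0 0 -0.02 0" --pt "0 0 0 0 0 -0.01 0" --pt "0 0 0 0 0 0 0"

```text
t: 9.62
position: [0.5311, 0.0506, 0.2333]
tool_rot: [179.8, 0.1, 116.8]
force: [0.5, -0.5, -0.1]
width: 0.0854
```

Run:
```python
from h import *
go([.4612,.2375,.231])
p=read_camera("side");save(p,"side4.png");w=cloud(p)
m=(np.hypot(w[...,0]-.53,w[...,1]-.05)<.07)&(w[...,2]>.05)&(w[...,2]<.064);print("cap top",np.median(w[m],0),m.sum())
m=(np.hypot(w[...,0]-.46,w[...,1]-.237)<.03)&(w[...,2]>.08);print("spindle",np.median(w[m],0),np.nanmax(w[m][:,2]),m.sum())
for q in tip_of("spool_grip",p)[:2]: print(q["p"],q["pixel"],world(p,*q["pixel"]))
```

```text
t 9.62 pos [0.5311 0.0506 0.2333] rot [1.7976e+02 1.0000e-01 1.1683e+02] w 0.08544466934884234 tool shift [0.1983 0.0219 0.0021] force [ 0.5 -0.5 -0.1]
cap top [0.52159554 0.06109464 0.05825058] 557
spindle [0.45838274 0.24327736 0.10117707] 0.11103940767886444 93
0.69 [273.9, 269.1] [0.48137059 0.21717024 0.06415282]
```

View pics/side4.png

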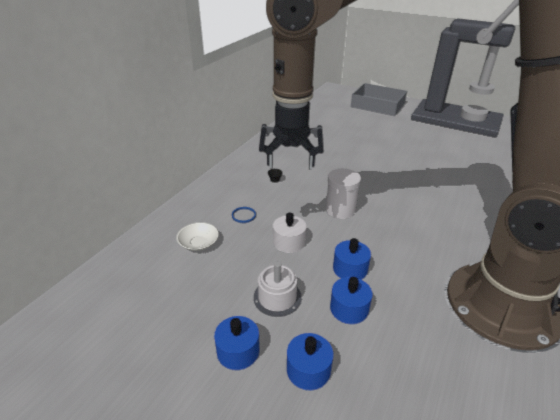

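The cap stands upright on the worktop at (290,232), its flat top at 58 mm, and the gripper is clear. The spindle shows at (278,270). I'm moving back over it.

Request:
drive_tool --pt "0 0 0 0.012 0.001 0 0" --pt "0 0 0 0.025 0.003 0 0" --pt "0 0 0 0.03 0.003 0 0" --pt "0 0 0 0.035 0.004 0 0" --pt "0 0 0 0.035 0.004 0 0" --pt "0 0 0 0.03 0.003 0 0" --pt "0 0 0 0.02 0.002 0 0" --pt "0 0 0 0.011 0.002 0 0"

```text
t: 10.38
position: [0.4573, 0.2403, 0.2295]
tool_rot: [-179.9, -0.1, 117.1]
force: [-0.6, -0.0, -0.0]
width: 0.0856
```

Run:
```python
from h import *
p=read_camera("wrist");save(p,"wrist2.png");w=cloud(p)
for r,lo,hi in [(.05,.066,.075),(.03,.104,.113)]:
    m=(np.hypot(w[...,0]-.461,w[...,1]-.2375)<r)&(w[...,2]>lo)&(w[...,2]<hi)
    if m.sum()>20: print(lo,cv2.minEnclosingCircle(cv2.convexHull(w[m][:,:2].astype(np.float32))),np.median(w[m],0),m.sum())
go([.4612,.2375,.09])
p=read_camera("top");w=cloud(p)
m=(np.hypot(w[...,0]-.53,w[...,1]-.05)<.07)&(w[...,2]>.05)&(w[...,2]<.064)
if m.sum()>20: print("cap",cv2.minEnclosingCircle(cv2.convexHull(w[m][:,:2].astype(np.float32))),np.median(w[m],0))
```

```text
0.066 ((0.46294066309928894, 0.23717892169952393), 0.037850625813007355) [0.4615885  0.23969301 0.07052043] 1968
0.104 ((0.46304380893707275, 0.2368989735841751), 0.008038311265408993) [0.4627334  0.23744011 0.10876237] 360
t 10.43 pos [0.4574 0.2411 0.2297] rot [-1.7992e+02 -1.2000e-01  1.1715e+02] w 0.08556724730815797 tool shift [-0.0052  0.0019  0.1397] force [-0.6  1.1 -0.2]
cap ((0.5292444825172424, 0.05072503164410591), 0.043838366866111755) [0.52825464 0.051456   0.05783677]
```

Request:
drive_tool --pt "0 0 0 0 0 0.02 0" --pt "0 0 0 0 0 0.02 0" --pt "0 0 0 0 0 0.015 0" --pt "0 0 0 0 0 0.01 0" --pt "0 0 0 0 0 0 0" --pt "0 0 0 0 0 0 0"

```text
t: 10.98
position: [0.4604, 0.2359, 0.1653]
tool_rot: [-179.9, 0.0, 116.8]
force: [-0.7, -0.2, 0.9]
width: 0.0856
```

```bash
python3 -c "
from h import *
go([.462,.2371,.09])"
```

```text
t 10.98 pos [0.4604 0.2359 0.1653] rot [-1.7992e+02  2.0000e-02  1.1676e+02] w 0.08557735060663413 tool shift [0.0004 0.0021 0.0753] force [-0.7 -0.2  0.9]
```

Request:
drive_tool --pt "0 0 0 0 0.002 0.015 0" --pt "0 0 0 0 0 0.015 0" --pt "0 0 0 0 0 0.015 0" --pt "0 0 0 0 0 0.013 0" --pt "0 0 0 0 0 0.01 0" --pt "0 0 0 0 0 0.006 0" --pt "0 0 0 0 0 0 0.2" --pt "0 0 0 0 0 0 0.4"

```text
t: 11.65
position: [0.4623, 0.2379, 0.092]
tool_rot: [180.0, 0.0, 116.8]
force: [0.4, 0.7, 0.2]
width: 0.0636
```

Request:
drive_tool --pt "0 0 0 0 0 0 0.6" --pt "0 0 0 0 0 0 0.75" --pt "0 0 0 0 0 0 0.85" --pt "0 0 0 0 0 0 1" --pt "0 0 0 0 0 0 1" --pt "0 0 0 0 0 0 1" --pt "0 0 0 0 0 0 1" --pt "0 0 0 0 0 0 1" --grip_force 60

```text
t: 12.32
position: [0.4622, 0.2379, 0.0922]
tool_rot: [180.0, 0.0, 116.8]
force: [-0.7, -0.1, 5.7]
width: 0.0143
```

Gripped the spindle: width 14.3 mm, and the knob also read about 1.5 mm narrow. Drawing it straight up.

Request:
drive_tool --pt "0 0 0 0 0 -0.005 1" --pt "0 0 0 0 0 -0.008 1" --pt "0 0 0 0 0 -0.012 1" --pt "0 0 0 0 0 -0.015 1" --pt "0 0 0 0 0 -0.015 1" --pt "0 0 0 0 0 -0.015 1" --pt "0 0 0 0 0 -0.02 1" --pt "0 0 0 0 0 -0.025 1"

```text
t: 12.98
position: [0.4612, 0.2374, 0.2073]
tool_rot: [-179.9, -0.0, 116.8]
force: [-0.1, 0.5, -0.8]
width: 0.0143
```

Request:
drive_tool --pt "0 0 0 0 0 -0.03 1" --pt "0 0 0 0 0 -0.03 1" --pt "0 0 0 0 0 -0.03 1" --pt "0 0 0 0 0 -0.03 1" --pt "0 0 0 0 0 -0.02 1" --pt "0 0 0 0 0 -0.01 1" --pt "0 0 0 0 0 0 1"

```text
t: 13.57
position: [0.4624, 0.2385, 0.3591]
tool_rot: [179.8, 0.0, 116.8]
force: [-0.0, 0.5, -0.5]
width: 0.0143
```

Run:
```python
from h import *
go([.46,.237,.36])
p=read_camera("side");save(p,"side5.png")
```

```text
t 13.57 pos [0.4624 0.2385 0.3591] rot [179.77   0.   116.84] w 0.014305763354296801 tool shift [-0.0002 -0.0028 -0.0009] force [-0.   0.5 -0.5]
```

View pics/side5.png

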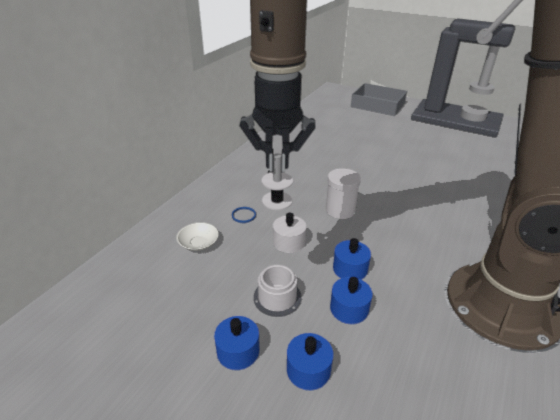

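The spool is out of the bore and hangs upright at (277,190), with the canister empty at (277,285). Tipping it now.

Request:
drive_tool --pt "-0.3 0 0 0 0 0 1" --pt "-0.5 0 0 0 0 0 1" --pt "-0.6 0 0 0 0 0 1" --pt "-0.6 0 0 0 0 0 1" --pt "-0.6 0 0 0 0 0 1" --pt "-0.6 0 0 0 0 0 1" --pt "-0.6 0 0 0 0 0 1" --pt "-0.6 0 0 0 0 0 1"

```text
t: 14.28
position: [0.4611, 0.237, 0.3545]
tool_rot: [158.0, -0.0, 116.8]
force: [-0.3, 0.2, -0.2]
width: 0.0142
```

```bash
python3 -c "
from h import *
go([.46,.237,.36]);print(np.round(sensors.sense()['qpos'],1))"
```

```text
t 14.28 pos [0.4611 0.237  0.3545] rot [ 1.5804e+02 -1.0000e-02  1.1682e+02] w 0.014197257435070923 tool shift [ 0.0005  0.0011 -0.0055] force [-0.3  0.2 -0.2]
[  3.    0.7 -37.5 109.8   4.4  47.9 -10. ]
```

Request:
drive_tool --pt "-0.6 0 0 0 0 -0.003 1" --pt "-0.6 0 0 0 0 -0.003 1" --pt "-0.6 0 0 0 0 -0.003 1" --pt "-0.6 0 0 0 0 -0.003 1" --pt "-0.6 0 0 0 0 0 1" --pt "-0.6 0 0 0 0 0 1" --pt "-0.5 0 0 0 0 0 1" --pt "-0.4 0 0 0 0 0 1"

```text
t: 14.95
position: [0.4559, 0.2341, 0.3647]
tool_rot: [135.6, 0.0, 116.8]
force: [-0.2, -0.8, -1.1]
width: 0.0142
```

Request:
drive_tool --pt "0 0 0 0 0 0 1" --pt "0 0 0 0 0 0 1" --pt "0 0 0 0 0 0 1" --pt "0 0 0 0 0 0 1"

```text
t: 15.28
position: [0.4574, 0.2355, 0.3672]
tool_rot: [135.6, -0.0, 116.8]
force: [0.8, -0.2, 0.2]
width: 0.0145
```

Run:
```python
from h import *
go([.46,.237,.36]);print(np.round(sensors.sense()['qpos'],1))
p=read_camera("side");save(p,"side6.png");w=cloud(p)
# spool axis: bright/dark points of spool region
r=trace("spool",p)
if r:
    P=w[r[0]["region"]];P=P[~np.isnan(P).any(1)];print(r[0]["p"],len(P),"spool z min/max",np.percentile(P[:,2],[1,99]),np.median(P,0))
for o in ["spool","spool_grip"]:
    for q in tip_of(o,p)[:1]: print(o,q["p"],q["pixel"],world(p,*q["pixel"]))
```

```text
t 15.28 pos [0.4574 0.2355 0.3672] rot [ 1.3556e+02 -2.0000e-02  1.1684e+02] w 0.014489087263558574 tool shift [ 0.0002 -0.0029  0.0072] force [ 0.8 -0.2  0.2]
[  2.5 -10.8 -33.1 127.6  -6.5  17.2  -0.3]
0.9 1038 spool z min/max [-2.76609487e-04  3.78169352e-01] [0.48950009 0.25904007 0.32936672]
spool 0.65 [252.0, 183.9] [0.4976703  0.26918146 0.32039161]
spool_grip 0.69 [279.3, 155.9] [0.45266387 0.24745337 0.38075841]
```

View pics/side6.png

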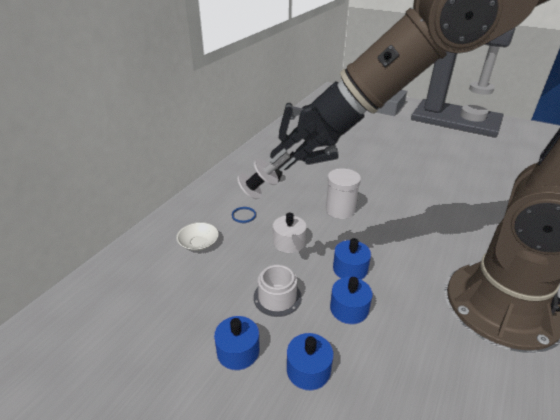

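The spool is held tipped at (258,180). The cap stands at (290,232) and the bystanders haven't moved. Last check: the spool's own axis against the tool, the foot height, and whether it is steady.

Request:
drive_tool --pt "0 0 0 0 0 0 1" --pt "0 0 0 0 0 0 1" --pt "0 0 0 0 0 0 1" --pt "0 0 0 0 0 0 1" --pt "0 0 0 0 0 0 1" --pt "0 0 0 0 0 0 1"

```text
t: 15.98
position: [0.4572, 0.2354, 0.3673]
tool_rot: [135.5, 0.0, 116.8]
force: [-0.2, -0.2, -0.1]
width: 0.0142
```

Run:
```python
from h import *
from scipy.spatial.transform import Rotation as R
from scipy.optimize import least_squares
s=sensors.sense();M=R.from_euler("xyz",s["tool_rot"],degrees=True)
g=s["position"]+M.apply([0,0,-.005]);ax0=-M.as_matrix()[:,2]
go([.46,.237,.36]);print("vel",np.abs(s["joint_velocities"]).max())
p=read_camera("side");w=cloud(p)
P=w[trace("spool",p)[0]["region"]];P=P[~np.isnan(P).any(1)];f0=g-.087*ax0
P=P[(np.linalg.norm(P-f0,axis=1)<.08)]
# fit spool surface (core/flanges): axis direction + foot position
def res(v):
    a=ax0+v[3]*M.as_matrix()[:,0]+v[4]*M.as_matrix()[:,1];a/=np.linalg.norm(a);d=P-(f0+v[:3])
    h=d@a;r=np.linalg.norm(d-np.outer(h,a),axis=1)
    def cyl(h0,h1,rr): 
        q=np.stack([r-rr,np.abs(h-(h0+h1)/2)-(h1-h0)/2]);return np.abs(np.hypot(*np.maximum(q,0))+np.minimum(q.max(0),0))
    return np.min([cyl(0,.003,.029),cyl(.045,.048,.029),cyl(0,.1,.008)],0)
o=least_squares(res,np.zeros(5),loss="soft_l1",f_scale=.002)
a=ax0+o.x[3]*M.as_matrix()[:,0]+o.x[4]*M.as_matrix()[:,1];a/=np.linalg.norm(a)
print("n",len(P),"tilt",np.degrees(np.arccos(a[2])),"vs tool",np.degrees(np.arccos(ax0[2])),"off",np.round(o.x,3),"med res",np.median(res(o.x)),"foot low z",(f0+o.x[:3])[2]-.029*np.sqrt(1-a[2]**2))
m=(np.hypot(w[...,0]-.53,w[...,1]-.05)<.07)&(w[...,2]>.05)&(w[...,2]<.064);print("cap top",np.median(w[m],0),m.sum())
```

```text
t 15.98 pos [0.4572 0.2354 0.3673] rot [1.3550e+02 1.0000e-02 1.1683e+02] w 0.014239373838862908 tool shift [ 0.0002 -0.0028  0.0075] force [-0.2 -0.2 -0.1]
vel 0.16902065659857204
n 857 tilt 46.46711426494679 vs tool 44.50123714502924 off [-0.002  0.006  0.001 -0.076 -0.032] med res 0.0008017246172225091 foot low z 0.2890245214284791
cap top [0.52121025 0.0618984  0.05837268] 551
```

Tilt is about 45° and steady, the foot is at 0.29 m, and the cap is undisturbed. Handing in.

```bash
python3 -c "
from h import *
print(bot.sign_off())"
```

```text
the job is handed in; nothing more can be done
None
```

The job is done and handed in at about 16 s of the 54 s allowed. I took the silver cap off the canister by its knob and stood it on bare worktop at about (0.53, 0.05). I then drew the spool out by its spindle and tipped it, and the arm is still holding it there.

**Cap:** it was released only after touching down with about 6 N. Its flat top measured 58 mm high before and after the spool work, so it is standing upright and has not moved.

**Spool:** the tool is tipped 44.5°, and a fit to the spool's own shape gave 46.5°. The lowest edge of the foot is about 0.29 m above the worktop. The arm was steady over the last readings: joint speeds stayed under 0.2 °/s, the force was near zero and the grip opening held at 14.2 mm.

**Disagreements:**
- The spool fit put its axis about 5° off the tool's, mostly sideways, with the foot offset about 6 mm. I put this down to the one-sided view and calibration, since the grip width did not change.
- The gripper opening reads about 1.5 mm under the true size on both the knob and the spindle.
- The top and wrist cameras disagreed by about 2 mm on the canister's position.

**Bystanders:** the last picture shows the plain canister, dish, eyecup, filter ring and blue look-alikes where they were; I judged this by eye and did not re-measure them.

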